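# Snap the storage tub's rim shut

## Task

Close the round tub's lid: with the fingertips, press down around its blue rim, section by section, until all four sections have snapped fully shut and stay down (one may be shut already). Only press: do not lift or tip the tub, leave it standing where it is, and leave everything around it standing undisturbed.

Things in the scene. Friction and masses are not known exactly. Their poses are not given: they have to be found in the camera images.
- tub: white round storage tub, loose on the bench, 0.9 kg, 136 mm wide, 80 mm tall; origin at the centre of its underside, z up. Grey knob (26 mm wide, 12 mm high) amid its flat white lid panel (80 mm up). The lid's blue rim is in four quarter-circle sections, 58 to 76 mm from the centre, 5 degrees apart; the middles of A, B, C, D lie to the tub's +x, +y, -x, -y
- secA (a joint): how far rim section A is down, m: 0 = up (its top 96 mm above the bench), 0.008 = snapped shut (top 88 mm). It moves straight down as one piece wherever it is pressed; resists with about 9 N at first, less as it goes, snaps over at 0.005 and stays shut; let go before that, it springs back up
- secA_pad (a point): yellow dot 12 mm across on the top face of blue rim section A, midway along its arc, 67 mm from the tub's centre; moves with the section
- secB (a joint): how far rim section B is down, m: 0 = up (its top 96 mm above the bench), 0.008 = snapped shut (top 88 mm). It moves straight down as one piece wherever it is pressed; resists with about 9 N at first, less as it goes, snaps over at 0.005 and stays shut; let go before that, it springs back up
- secB_pad (a point): yellow dot 12 mm across on the top face of blue rim section B, midway along its arc, 67 mm from the tub's centre; moves with the section
- secC (a joint): how far rim section C is down, m: 0 = up (its top 96 mm above the bench), 0.008 = snapped shut (top 88 mm). It moves straight down as one piece wherever it is pressed; resists with about 9 N at first, less as it goes, snaps over at 0.005 and stays shut; let go before that, it springs back up
- secC_pad (a point): yellow dot 12 mm across on the top face of blue rim section C, midway along its arc, 67 mm from the tub's centre; moves with the section
- secD (a joint): how far rim section D is down, m: 0 = up (its top 96 mm above the bench), 0.008 = snapped shut (top 88 mm). It moves straight down as one piece wherever it is pressed; resists with about 9 N at first, less as it goes, snaps over at 0.005 and stays shut; let go before that, it springs back up. This one may be shut already at the start
- secD_pad (a point): yellow dot 12 mm across on the top face of blue rim section D, midway along its arc, 67 mm from the tub's centre; moves with the section
- vial: small amber jar with black cap, 36 mm across, 60 mm tall, loose beside the tub; origin under its centre. Bystander
- carton: small white carton 50 x 40 x 45 mm, loose beside the tub; origin under its centre. Bystander
- reagent: white reagent bottle with black cap and yellow label, 66 mm across, 160 mm tall, loose; origin under its centre. Bystander
- amber: amber bottle with black cap, 64 mm across, 150 mm tall, loose; origin under its centre. Bystander
- beaker: pale open beaker 72 mm across, 95 mm tall, loose; origin under its centre. Bystander
- washer: white wash bottle 60 mm across, with red cap and bent red spout that reaches 48 mm out to its -x, 158 mm tall, loose; origin under its centre. Bystander

How it is judged:
By the outcome, as a careful person would: the job done as asked, in the order asked, and still so for the second after the job is handed in, with the robot touching nothing.
It also fails if it takes over 42 s, if anything falls off the work surface, if the arm or the gripper's body presses on something with over 40 N, if the wrist force passes 120 N, or if a joint passes its speed limit or range.

## Robot

A 7-joint arm with a two-finger parallel gripper is mounted at the origin on the work surface. World frame = base frame: x ahead of the robot, y to its left, z up, the work surface at z = 0. Lengths are in m, angles in rad, forces in N, time in s.
With the tool pointing down it reaches from about 0.425 to 1.025 m from the base axis. Payload 3.6 kg.
Tool frame: the origin (TCP) lies between the finger pads; the fingertips stand 22 mm ahead of it and the grasp point (between the pads) lies 3 mm ahead of it; y points along the fingers, z is the direction in which the jaws open and shut, and the axes are right-handed (so a half turn about y gives the same grasp; the last joint's range is limited). The gripper opens to 85 mm and grips with 20 to 120 N. Pads are 22 mm wide; open, the fingers measure 114 mm over their backs; the gripper's body (76 mm by 85 mm) begins 54 mm behind the grasp point. The pads swing forward as they close: fully open they stand 13 mm farther back than shut.
Start: joints at [-1.214, 0.591, 0.048, 1.609, -0.033, 0.943, -0.034], TCP at [0.315, 0.653, 0.253] pointing down, gripper open.
Joint ranges: [-2.69, 2.69], [-0.47, 2.24], [-1.27, 1.36], [0.19, 2.51], [-1.53, 4.68], [0.08, 2.07], [-3.09, 3.09]. Speed limits (rad/s): [2.57, 2.57, 3.14, 3.14, 3.14, 3.14, 3.14].

## Interface

Orientations are given as a rotation vector (axis times angle).
In Python, from bench import ctrl, get_image, get_calibration, close_job gives the robot as it stands. The module is installed in compiled form; this text tells all that it offers.
- The arm moves only by the shell command python3 -m handwheel 'ROWS'. ROWS is JSON, a list of rows, each a list of 3 entries, a list of its own where there are three numbers: the shift along the tool's x, y, z in mm, then the turn about the tool's y in rad, then the finger opening in mm, from 0 to 85.4. A call has 1 to 10 rows; each row shifts and turns the commanded pose from where the row before left it, along the tool's axes as they then stand; what a row does not reach is not made up. A row lasts 1/10 s, in which the tool goes at most 50 mm and 8.59 degrees, less where a joint would pass 70% of its speed; a pose out of reach is approached as far as the arm can. A call is refused whole if a number of a shift passes 50 or a number of a turn 0.15, either way. A call with a gripper value outside its range is refused whole. The fingers move at their own pace and stop on an object; the grip force is fixed at half the most. Time passes only in rows, so rows that do not move let the fingers close. It gives the time, the measured TCP pose, the force and the opening at its end, in the units of the state.
- ctrl.get_obs(): the state, without advancing time (a new reading comes with each control period).
- get_image(name): name is "scene" or "side" or "wrist"; returns the picture (384x512x3 uint8, red, green, blue); there is no depth.
- get_calibration(name): a dict with "fx", "fy", "cx", "cy" (pixels), "rvec" (rotation vector, rad) and "tvec" (3), from world to camera coordinates, as OpenCV has them; the wrist camera has in their place "T_tool_cam" (4x4, takes a point from camera to tool coordinates, whose origin is the TCP and whose axes are the tool frame's). Camera axes: x right, y down, z forward; pixel columns grow to the right and rows downward; lengths in m; the calibration is good to about 2 mm. The wrist camera is an equidistant fisheye: a pixel r from the principal point sees the ray r / f radians off the axis. A picture is of the moment at which its call begins: read the wrist's pose just before it. get_calibration takes no time and is no camera call.
- close_job(): hands the job in, once; it reports no verdict.
The state is a dict: "time_s": time; "joint_pos": joint angles; "joint_vel": joint speeds; "tau": joint torques, N m; "tcp_pos": TCP position; "tool_rot": TCP orientation; "ft_force": force on the tool from outside, world axes, zero at the start; "moment": the same for the moment, N m; "finger_gap": finger opening in m.
Only numpy, scipy, OpenCV 4.12 (cv2) and the standard library are available. Lean on these libraries where they do the work, as an engineer would, in place of code of your own. Each camera call takes 0.05 s, during which the arm holds its last target. There are 200 camera calls.

## Working session

There is one attempt and no reset: what is moved stays moved. The work goes in short steps, Python scripts to look and compute and a shell command to move; the robot and the scene stay as the last step left them, time stands still between calls to the robot, and variables do not carry over. Pictures are saved under pics/ and viewed, about 8 in all and at most 12, crops included, and the job is handed in when it is done.

```bash
mkdir -p pics; python3 - <<'E'
from bench import ctrl,get_image,get_calibration
import cv2,numpy as np
o=ctrl.get_obs()
for k in ("time_s","tcp_pos","tool_rot","ft_force","finger_gap"):print(k,o[k])
a=get_image("scene");b=get_image("side")
for n,i in(("scene",a),("side",b)):
    cv2.imwrite(f"pics/{n}0.png",i[...,::-1]);c=get_calibration(n);print(n,c)
print(get_calibration("wrist"))
E
```

```text
time_s 0.0
tcp_pos [0.31485066 0.65217027 0.25214272]
tool_rot [-1.54412711  0.35308082 -0.35246001]
ft_force [-0.43367316  1.06165382 -0.02446751]
finger_gap 0.08565224711859096
scene {'fx': 377.38176265838365, 'fy': 377.38176265838365, 'cx': 261.87731505261956, 'cy': 192.763959968094, 'rvec': array([ 0.97572231,  2.31267386, -1.21699925]), 'tvec': array([ 0.40581942, -0.16009314,  1.3414615 ])}
side {'fx': 487.07933719948545, 'fy': 487.07933719948545, 'cx': 250.69727204309427, 'cy': 181.90591073724693, 'rvec': array([ 0.32292527, -2.71183072,  1.28191697]), 'tvec': array([0.51820832, 0.13766189, 1.59256532])}
{'fx': 297.3186396354542, 'fy': 297.3186396354542, 'cx': 253.55155106808866, 'cy': 188.26925884525994, 'T_tool_cam': array([[-1.87251051e-04,  9.45412716e-01,  3.25875377e-01,
        -8.39372432e-02],
       [ 4.21666125e-04, -3.25875279e-01,  9.45412674e-01,
        -1.21124831e-01],
       [ 9.99999894e-01,  3.14440124e-04, -3.37628028e-04,
        -1.76656815e-04],
       [ 0.00000000e+00,  0.00000000e+00,  0.00000000e+00,
         1.00000000e+00]])}
```

View pics/scene0.png

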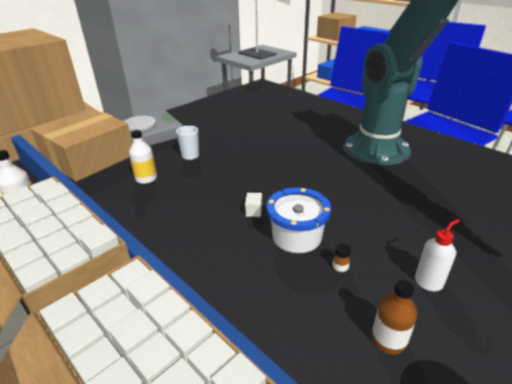

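View pics/side0.png

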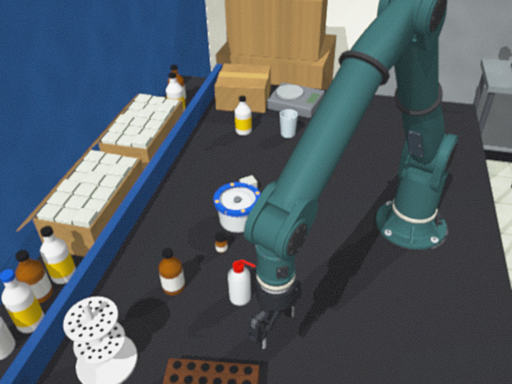

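```bash
cat > h.py <<'E'
import cv2,numpy as np
from bench import ctrl,get_image,get_calibration
def ray(n,uv,z):
    c=get_calibration(n);R=cv2.Rodrigues(c["rvec"])[0];C=-R.T@c["tvec"]
    d=R.T@np.array([(uv[0]-c["cx"])/c["fx"],(uv[1]-c["cy"])/c["fy"],1]);return C+d*(z-C[2])/d[2]
def proj(n,P):
    c=get_calibration(n);R=cv2.Rodrigues(c["rvec"])[0];p=R@np.array(P)+c["tvec"];return np.array([c["fx"]*p[0]/p[2]+c["cx"],c["fy"]*p[1]/p[2]+c["cy"]])
E
python3 - <<'E'
from h import *
for n in("scene","side"):
    i=cv2.imread(f"pics/{n}0.png");H=cv2.cvtColor(i,cv2.COLOR_BGR2HSV)
    for nm,lo,hi in(("blue",(100,120,60),(125,255,255)),("yel",(20,120,120),(35,255,255))):
        m=cv2.inRange(H,lo,hi);k,l,s,c=cv2.connectedComponentsWithStats(m)
        for j in range(1,k):
            if s[j,4]>8:print(n,nm,s[j],c[j].round(1),ray(n,c[j],.096).round(4))
print(cv2.Rodrigues(ctrl.get_obs()["tool_rot"])[0].round(3))
E
```

```text
scene blue [ 404   22  108  125 9150] [463.3  85.2] [-0.5721  0.0571  0.096 ]
scene blue [ 318   26   73   84 3153] [350.6  64.7] [-0.5043 -0.4558  0.096 ]
scene blue [  12  136  286  248 4356] [153.7 262.6] [0.9019 0.0172 0.096 ]
scene blue [ 266  187   66   44 1137] [298.4 209.6] [0.569  0.1128 0.096 ]
scene yel [131 158  25  19 327] [143.5 168.2] [ 0.7216 -0.3215  0.096 ]
side blue [    0     0   222   384 38704] [ 83.2 121.7] [ 1.2733 -0.2051  0.096 ]
side blue [ 93 144   6   6  21] [ 95.9 147.3] [ 1.1373 -0.0544  0.096 ]
side blue [213 181  48  36 547] [233.7 199.5] [0.5598 0.1145 0.096 ]
side yel [219  72  51   7 232] [243.9  74.7] [ 0.748  -0.7281  0.096 ]
side yel [179  97   6  12  35] [182.4 101.7] [ 0.9394 -0.4382  0.096 ]
side yel [235 117  16  13 165] [242.6 123.8] [ 0.6472 -0.3251  0.096 ]
side yel [ 45 251  30  27 403] [ 60.9 267.6] [0.951  0.4967 0.096 ]
side yel [  8 298  34  29 519] [ 26.9 315. ] [0.9513 0.6569 0.096 ]
[[ 0.901 -0.001  0.435]
 [-0.435 -0.002  0.901]
 [ 0.    -1.    -0.002]]
```

The scene view shows the tub at about px (298,210), which puts it near (0.565, 0.113). The vial is at (342,258) and the carton at (253,205), both lower than the lid. The side view agrees. I'll move above the tub with the fingers shut.

```bash
python3 -m handwheel '[[[36,0,-29],0,0],[[36,0,-29],0,0],[[36,0,-29],0,0],[[36,0,-29],0,0],[[36,0,-29],0,0],[[36,0,-29],0,0],[[36,0,-29],0,0],[[36,0,-29],0,0],[[36,0,-29],0,0],[[36,0,-29],0,0]]'; python3 -m handwheel '[[[34,0,-29],0,0],[[34,0,-29],0,0],[[32,0,-29],0,0],[[0,0,0],0,0],[[0,0,0],0,0],[[0,0,0],0,0]]'
python3 - <<'E'
from h import *
o=ctrl.get_obs();print(o["time_s"],o["tcp_pos"],o["tool_rot"],o["ft_force"],o["finger_gap"])
i=get_image("wrist");cv2.imwrite("pics/w1.png",i[...,::-1])
E
```

```text
time_s: 1.1
tcp_pos: [0.5136, 0.2334, 0.2531]
tool_rot: [-1.542, 0.353, -0.352]
ft_force: [0.2, -0.4, 0.2]
finger_gap: 0.0002
time_s: 1.7
tcp_pos: [0.5649, 0.1147, 0.253]
tool_rot: [-1.542, 0.352, -0.35]
ft_force: [-0.5, -0.5, 0.6]
finger_gap: 0.0002
1.7 [0.56489588 0.11474203 0.25298667] [-1.54160446  0.35226138 -0.35040363] [-0.46550014 -0.50865136  0.62678434] 0.00016122192009045393
```

View pics/w1.png

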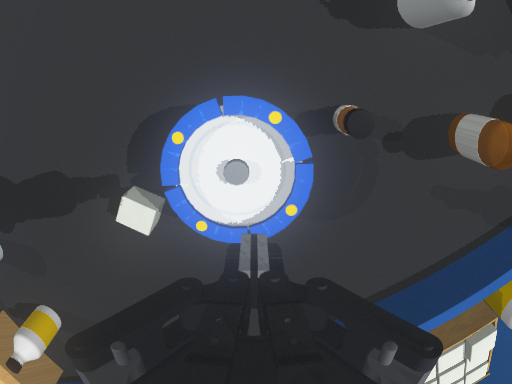

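The wrist picture shows the whole lid. The dots are at about (178,138), (275,117), (291,210) and (201,226), with the knob at (236,172).

```bash
cat >> h.py <<'E'
def wray(uv,z,o):
    c=get_calibration("wrist");d=np.array([uv[0]-c["cx"],uv[1]-c["cy"]]);r=np.hypot(*d);t=r/c["fx"]
    v=np.array([*(np.sin(t)*d/r),np.cos(t)]);T=c["T_tool_cam"];R=cv2.Rodrigues(np.array(o["tool_rot"],float))[0]
    C=o["tcp_pos"]+R@T[:3,3];w=R@T[:3,:3]@v;return C+w*(z-C[2])/w[2]
def dots(img,o,z=.096):
    H=cv2.cvtColor(img,cv2.COLOR_BGR2HSV);m=cv2.inRange(H,(20,120,120),(35,255,255))
    k,l,s,c=cv2.connectedComponentsWithStats(m)
    return [(c[j],s[j,4],wray(c[j],z,o)) for j in range(1,k) if 40<s[j,4]<400]
E
python3 - <<'E'
from h import *
o=ctrl.get_obs();i=cv2.imread("pics/w1.png")
D=dots(i,o)
for d in D:print(d[0].round(1),d[1],d[2].round(4),wray(d[0],.088,o).round(4))
P=np.array([d[2][:2] for d in D if 170<d[0][0]<300 and 110<d[0][1]<235]);c=P.mean(0)
print(c,[ (np.hypot(*(p-c)).round(4),np.degrees(np.arctan2(*(p-c)[::-1])).round(1)) for p in P])
print("knob",wray((236,172),.092,o))
E
```

```text
[274.8 117.2] 113 [0.5207 0.1581 0.096 ] [0.5216 0.1583 0.088 ]
[177.2 137.5] 103 [0.4969 0.0659 0.096 ] [0.4971 0.0635 0.088 ]
[290.9 209.6] 86 [0.6126 0.1344 0.096 ] [0.6161 0.1339 0.088 ]
[201.  225.7] 82 [0.589  0.0422 0.096 ] [0.5919 0.0391 0.088 ]
[505.8 294.3] 225 [0.935  0.4165 0.096 ] [0.9478 0.4241 0.088 ]
[0.5547881  0.10015944] [(np.float64(0.0672), np.float64(120.5)), (np.float64(0.0673), np.float64(-149.4)), (np.float64(0.0672), np.float64(30.7)), (np.float64(0.0673), np.float64(-59.4))]
knob [0.55375779 0.10110436 0.092     ]
```

All four dots lie 67.2 mm from the centre at 90° spacing, as they should, so all look up. First I'll press the dot at (0.6126, 0.1344).

```bash
python3 -m handwheel '[[[33,0,36],0,0],[[0,40,0],0,0],[[0,40,0],0,0],[[0,40,0],0,0],[[0,7,0],0,0],[[0,0,0],0,0],[[0,0,0],0,0]]'; for k in 1; do python3 -m handwheel '[[[0,4,0],0,0],[[0,2,0],0,0],[[0,2,0],0,0]]';  python3 -m handwheel '[[[0,2,0],0,0],[[0,0,0],0,0]]'; python3 -m handwheel '[[[0,2,0],0,0],[[0,0,0],0,0]]';done
```

```text
time_s: 2.45
tcp_pos: [0.6121, 0.1325, 0.128]
tool_rot: [-1.54, 0.35, -0.354]
ft_force: [0.6, 0.2, 0.3]
finger_gap: -0.0002
time_s: 2.75
tcp_pos: [0.6115, 0.1316, 0.1193]
tool_rot: [-1.541, 0.351, -0.354]
ft_force: [0.1, -0.0, -1.2]
finger_gap: -0.0001
time_s: 2.95
tcp_pos: [0.6115, 0.1316, 0.1171]
tool_rot: [-1.541, 0.352, -0.354]
ft_force: [-1.0, -0.1, 5.3]
finger_gap: 0.0001
time_s: 3.15
tcp_pos: [0.6115, 0.1316, 0.1147]
tool_rot: [-1.541, 0.352, -0.354]
ft_force: [0.8, 0.7, 3.0]
finger_gap: -0.0001
```

```bash
python3 -m handwheel '[[[0,2,0],0,0],[[0,0,0],0,0]]'; python3 -m handwheel '[[[0,2,0],0,0],[[0,0,0],0,0]]'; python3 -m handwheel '[[[0,1,0],0,0],[[0,0,0],0,0]]'; python3 -m handwheel '[[[0,1,0],0,0],[[0,0,0],0,0]]'
```

```text
time_s: 3.35
tcp_pos: [0.6104, 0.1313, 0.1118]
tool_rot: [-1.542, 0.354, -0.352]
ft_force: [0.7, 0.3, 0.8]
finger_gap: 0.0001
time_s: 3.55
tcp_pos: [0.6107, 0.1313, 0.11]
tool_rot: [-1.542, 0.353, -0.352]
ft_force: [-0.3, 0.4, -0.7]
finger_gap: -0.0
time_s: 3.75
tcp_pos: [0.6108, 0.1314, 0.1099]
tool_rot: [-1.542, 0.353, -0.352]
ft_force: [-1.7, -0.9, 5.4]
finger_gap: 0.0001
time_s: 3.95
tcp_pos: [0.6109, 0.1315, 0.1098]
tool_rot: [-1.542, 0.353, -0.353]
ft_force: [-2.8, -0.8, 10.4]
finger_gap: -0.0001
```

Section 1 is shut: the hard stop came at tip z 0.088 with 10 N. Next is the dot at (0.5207, 0.1581).

```bash
python3 -m handwheel '[[[0,-20,0],0,0],[[-31,0,-6],0,0],[[-31,0,-6],0,0],[[-29,0,-5],0,0],[[0,0,0],0,0],[[0,0,0],0,0]]'; python3 -m handwheel '[[[0,8,0],0,0],[[0,2,0],0,0],[[0,2,0],0,0],[[0,0,0],0,0]]'; python3 -m handwheel '[[[0,2,0],0,0],[[0,2,0],0,0],[[0,2,0],0,0],[[0,0,0],0,0]]'; python3 -m handwheel '[[[0,1,0],0,0],[[0,1,0],0,0],[[0,0,0],0,0]]'
```

```text
time_s: 4.55
tcp_pos: [0.5214, 0.156, 0.1283]
tool_rot: [-1.542, 0.352, -0.352]
ft_force: [0.7, -0.1, 0.6]
finger_gap: 0.0001
time_s: 4.95
tcp_pos: [0.5228, 0.1554, 0.1162]
tool_rot: [-1.541, 0.353, -0.354]
ft_force: [-0.7, 0.7, 5.3]
finger_gap: 0.0001
time_s: 5.35
tcp_pos: [0.5215, 0.1555, 0.11]
tool_rot: [-1.542, 0.353, -0.352]
ft_force: [-0.7, -0.8, 0.3]
finger_gap: -0.0
time_s: 5.65
tcp_pos: [0.5215, 0.1557, 0.1097]
tool_rot: [-1.542, 0.353, -0.353]
ft_force: [-3.1, -0.8, 14.7]
finger_gap: -0.0003
```

```bash
python3 -m handwheel '[[[0,-20,0],0,0],[[6,0,-30],0,0],[[6,0,-30],0,0],[[6,0,-30],0,0],[[0,0,0],0,0],[[0,0,0],0,0]]'; python3 -m handwheel '[[[0,8,0],0,0],[[0,2,0],0,0],[[0,2,0],0,0],[[0,0,0],0,0]]'; python3 -m handwheel '[[[0,2,0],0,0],[[0,2,0],0,0],[[0,2,0],0,0],[[0,0,0],0,0]]'; python3 -m handwheel '[[[0,1,0],0,0],[[0,1,0],0,0],[[0,0,0],0,0]]'
```

```text
time_s: 6.25
tcp_pos: [0.4984, 0.0662, 0.1281]
tool_rot: [-1.542, 0.354, -0.354]
ft_force: [0.3, 0.9, 0.0]
finger_gap: -0.0004
time_s: 6.65
tcp_pos: [0.4988, 0.0681, 0.1161]
tool_rot: [-1.542, 0.352, -0.351]
ft_force: [-0.6, 1.0, 5.7]
finger_gap: -0.0001
time_s: 7.05
tcp_pos: [0.4987, 0.0669, 0.1101]
tool_rot: [-1.542, 0.353, -0.353]
ft_force: [-0.2, 0.4, 0.2]
finger_gap: 0.0001
time_s: 7.35
tcp_pos: [0.4987, 0.0667, 0.1097]
tool_rot: [-1.542, 0.353, -0.353]
ft_force: [-2.4, 0.5, 15.1]
finger_gap: -0.0003
```

```bash
python3 -m handwheel '[[[0,-20,0],0,0],[[30,0,6],0,0],[[30,0,6],0,0],[[30,0,6],0,0],[[0,0,0],0,0],[[0,0,0],0,0]]'; python3 -m handwheel '[[[0,8,0],0,0],[[0,2,0],0,0],[[0,2,0],0,0],[[0,0,0],0,0]]'; python3 -m handwheel '[[[0,2,0],0,0],[[0,2,0],0,0],[[0,2,0],0,0],[[0,0,0],0,0]]'; python3 -m handwheel '[[[0,1,0],0,0],[[0,1,0],0,0],[[0,0,0],0,0]]'
```

```text
time_s: 7.95
tcp_pos: [0.5876, 0.0434, 0.1279]
tool_rot: [-1.542, 0.354, -0.353]
ft_force: [-1.5, 0.1, 0.5]
finger_gap: -0.0003
time_s: 8.35
tcp_pos: [0.5861, 0.0441, 0.1161]
tool_rot: [-1.543, 0.354, -0.351]
ft_force: [-2.0, -1.2, 4.5]
finger_gap: -0.0004
time_s: 8.75
tcp_pos: [0.5876, 0.0442, 0.11]
tool_rot: [-1.542, 0.353, -0.352]
ft_force: [0.2, -1.3, -0.0]
finger_gap: -0.0002
time_s: 9.05
tcp_pos: [0.5879, 0.044, 0.1097]
tool_rot: [-1.541, 0.352, -0.353]
ft_force: [-3.1, -0.2, 11.0]
finger_gap: -0.0003
```

All four hit the hard stop. I'll lift, return to the viewing pose and check.

```bash
python3 -m handwheel '[[[0,-45,0],0,0],[[0,-50,0],0,0],[[0,-50,0],0,0],[[-26,0,27],0,0],[[-26,0,27],0,0],[[0,0,0],0,0],[[0,0,0],0,0],[[0,0,0],0,0]]'
python3 - <<'E'
from h import *
o=ctrl.get_obs();i=get_image("wrist")[...,::-1].copy();cv2.imwrite("pics/w2.png",i)
for z in(.096,.088):
    P=np.array([d[2][:2] for d in dots(i,o,z) if 160<d[0][0]<310 and 100<d[0][1]<245]);c=P.mean(0)
    print(z,c,P.round(4).tolist(),[(np.hypot(*(p-c)).round(4),np.degrees(np.arctan2(*(p-c)[::-1])).round(1)) for p in P])
s=get_image("side")[...,::-1];t=get_image("scene")[...,::-1]
cv2.imwrite("pics/cmp.png",np.vstack([np.hstack([cv2.resize(a[150:280,225:385],None,fx=2.4,fy=2.2) for a in (cv2.imread("pics/scene0.png"),t)]),np.hstack([i[:,:384],cv2.imread("pics/w1.png")[:,:384]])[:300]]))
E
```

```text
time_s: 9.85
tcp_pos: [0.5644, 0.1139, 0.253]
tool_rot: [-1.543, 0.354, -0.354]
ft_force: [0.5, 0.2, -0.6]
finger_gap: -0.0001
0.096 [0.55291598 0.1011391 ] [[0.5198, 0.1574], [0.4966, 0.0681], [0.6092, 0.1343], [0.5861, 0.0448]] [(np.float64(0.0653), np.float64(120.5)), (np.float64(0.0653), np.float64(-149.6)), (np.float64(0.0653), np.float64(30.5)), (np.float64(0.0654), np.float64(-59.5))]
0.088 [0.55476126 0.09972051] [[0.5207, 0.1576], [0.4968, 0.0657], [0.6127, 0.1338], [0.5889, 0.0417]] [(np.float64(0.0672), np.float64(120.5)), (np.float64(0.0672), np.float64(-149.6)), (np.float64(0.0672), np.float64(30.5)), (np.float64(0.0673), np.float64(-59.5))]
```

View pics/cmp.png

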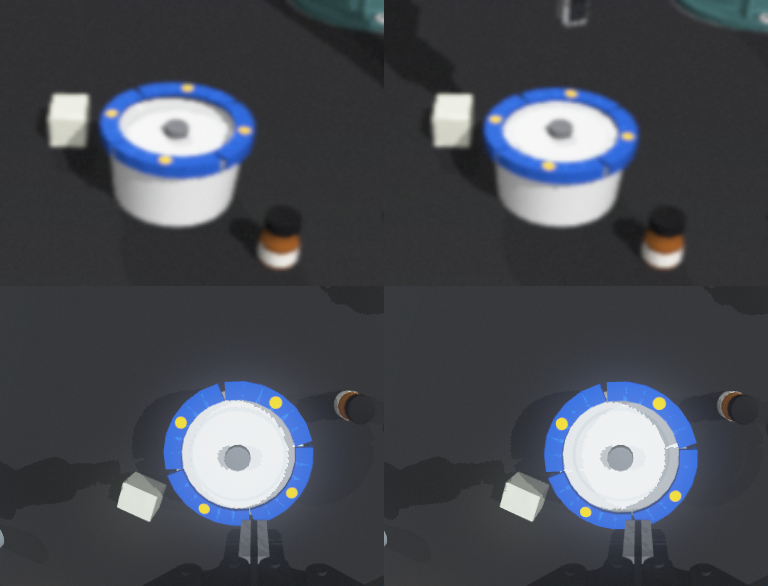

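The pictures show the rim lower and even all round. The four dots fit z = 0.088 at radius 67.2 mm. The tub centre has moved less than 0.5 mm, and the carton and vial are where they were. I'm handing in.

```bash
python3 -c "
from bench import close_job;print(close_job())"
```

```text
the job is handed in; nothing more can be done
None
```

The lid is closed: I pressed all four rim sections in turn with the shut fingertips, slightly inside each yellow dot. Each section gave way and met a hard stop at about 88 mm, with a wrist force of 10–15 N. I then lifted clear and handed the job in just after 9.9 s.

**Rim:** in the last wrist view, all four dots lie 67.2 mm from the tub's centre if their tops are taken at 88 mm, so all four sections have stayed shut. In the first view they gave the same figure at 96 mm, so all four looked open at the start, including D.

**Surroundings:** the tub's centre moved less than 0.5 mm and it did not turn. The carton and vial look unmoved, judged by eye only. I took no before-and-after measurement of the four more distant bystanders; the fingers passed above bottle height on the way in and then stayed over the tub. No check failed or disagreed with another.

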